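# Set the spacer blade and hold the drill cover down on its pin

## Task

Push the orange-handled spacer blade down into the gap between the clamped blank and the blue end stop until its shoulders sit, and let go of it. Then lay the drill cover between the jig's fences with its underside on the locating pin's head and its hole still short of the pin, slide it towards the blade until it drops over the pin, and press it down against the springs until it sits flat on the blank. Finish while still holding the cover pressed fully down, with the blade left seated and the other things on the bench left where they are.

Things in the scene. Friction and masses are not known exactly. Their poses are not given: they have to be found in the camera images.
- jig: Doweling jig fixed to the bench: plywood base 250 x 132 x 14 mm, on it a pale wood blank 48 mm wide along the jig's x, top 36 mm above the bench; dark fences both sides; at the +x end a blue end stop (x 89 to 116 mm, y +/-42 mm, top also at 36 mm). Origin: on the bench under the base's middle; x points along the blank from the open end to the end stop, z up. Place and yaw vary.
- channel (a point): Middle of the blank's top between the two fences, 36 mm straight above the jig's origin; axes as the jig's. The fences run along x from -115 to 60 mm, inner faces at y = +/-42 mm (84 mm apart); they are upright up to 18 mm above this point and flare outward from there up to 29 mm above it.
- lifter (a joint): How far the two red sprung bars are pushed down, m: 0 = up, standing 7 mm above the blank's top; 0.007 = flush with it, the cover flat on the blank. They lie along the jig's x (x -90 to 50 mm, 12 mm wide, centred at y = +/-33 mm) and sink together, level. They start to give at 5.5 N and are flush at 9 N; the cover's weight alone does not push them down.
- gap (a point): Centre of the mouth of the gap between the blank's end and the end stop, at the height of the blank's top (36 mm above the bench), 85 mm along the jig's x axis from the jig's origin. The gap is 8 mm wide (jig's x), 42 mm long (jig's y) and 22 mm deep, upright. Axes as the jig's.
- pin: Steel locating pin, 12 mm diameter with a bevelled head, standing up from the blank's groove on the jig's centre line. Origin: on its axis at the height of the blank's top; the head is 12 mm above the origin. Axes as the jig's. Its place along the jig varies: 0 to 30 mm from the jig's origin towards -x. It is hidden once the cover is above it.
- blade: Spacer blade, upright in its stand at the start, about 70 g: steel, 4 mm thick (its x), 36 mm wide (its y), 0 to 20 mm above its origin; above it an orange handle 16 mm thick (x), 36 mm wide (y), from 20 to 58 mm. The handle's underside makes shoulders that rest on the gap's rims when fully in (origin 20 mm below the mouth). Origin: middle of the lower edge, z up. Either way round.
- stand: Pale wood block 60 x 70 x 30 mm, fixed, with an upright slot through it in which the blade stands, its shoulders on the block's top. Origin: centre of its underside. It and the mat may change sides.
- cover: Drill cover, flat on the cork mat at the start, about 0.3 kg: plate 110 (its x) x 80 (its y) x 20 mm, yellow top, four brass bushings; dark grip bar in the middle of the top, 18 mm thick (x), 60 mm long (y), from 20 to 58 mm above the underside. Under the bar, in the underside's middle, a blind hole for the pin, 16 mm diameter, 14 mm deep. Origin: centre of the hole's mouth, z up. Either end may lead.
- mat: Cork mat 135 x 105 x 6 mm, fixed, on which the cover lies at the start. Origin: centre of its underside.
- glue: Bystander: green glue bottle, 56 mm diameter, 150 mm tall, upright. Origin: centre of its underside.
- screwdriver: Bystander: screwdriver lying on the bench. It lies along its x axis, tip towards +x.
- offcut: Bystander: pale wood offcut 90 x 45 x 20 mm. Origin: centre of its underside.
- tape: Bystander: yellow tape measure case 65 x 40 x 60 mm, upright. Origin: centre of its underside.
- hammer: Bystander: hammer lying on the bench. It lies along its x axis, head towards +x.
- screwpot: Bystander: open steel pot, 70 mm diameter, 70 mm tall. Origin: centre of its underside.
There are look-alikes about, which are no part of the job. What is shaped like the cover but pink or turquoise is not meant. What is shaped like the blade but purple is not meant.

How it is judged (in metres and radians):
On the way, in this order (a step that is already met when the one before it is completed fails the run):
1. the spacer blade sits in the gap down to its shoulders and is let go (z of blade in the frame of jig between 0.0135 and 0.0185 m and horizontal distance between blade and gap below 0.006 m and angle between blade's own z axis and vertical below 0.09 rad and contact force between the fingers and blade below 0.2 N), for 0.2 s.
2. the cover is between the fences on the pin's head, its hole still short of the pin (on the side away from the blade) (x of cover in the frame of pin between -0.06 and -0.004 m and y of cover in the frame of pin between -0.006 and 0.006 m and z of cover in the frame of pin between 0.008 and 0.018 m and angle between the x axis of cover and the x axis of jig, either way round below 0.12 rad), for 0.05 s.
3. the cover has dropped over the pin (horizontal distance between cover and pin below 0.005 m and z of cover in the frame of pin below 0.009 m), for 0.1 s.
At the end, for the whole second after the job is handed in: The fingers are still on the cover and hold it flat over the pin (within 5 mm), its underside within 2.5 mm of the blank (let go, the springs would lift it 7 mm). The blade stands untouched in the gap, shoulders within 2.5 mm of the rims, within 6 mm of the gap's middle (all of step 1 and horizontal distance between cover and pin below 0.005 m and z of cover in the frame of pin below 0.0025 m and angle between cover's own z axis and vertical below 0.04 rad and angle between the x axis of cover and the x axis of jig, either way round below 0.08 rad and contact force between the fingers and cover above 1 N and linear speed of cover below 0.02 m/s); the arm keeps its last pose, push and grip.
It fails at once if a bystander (glue bottle, screwdriver, offcut, tape measure, hammer or pot) is pushed more than 30 mm from its place (distance of any of glue, screwdriver, offcut, tape, hammer, screwpot from where it was at the start of the episode above 0.03 m).
It also fails if it takes over 62 s, if anything falls off the work surface, if the arm or the gripper's body presses on something with over 40 N, if the wrist force passes 120 N, or if a joint passes its speed limit or range.

## Robot

A 6-joint arm with a two-finger parallel gripper is mounted at the origin on the work surface. World frame = base frame: x ahead of the robot, y to its left, z up, the work surface at z = 0. Lengths are in mm, angles in rad, forces in N, time in s.
With the tool pointing down it reaches from about 275 to 1000 mm from the base axis. Payload 8.4 kg.
Tool frame: the origin (TCP) lies midway between the tips of the shut fingers; the grasp point (between the pads) lies 19 mm behind it; z points along the fingers, y is the line along which they close (so a half turn about z gives the same grasp; the last joint's range is limited). The gripper opens to 85 mm and grips with 20 to 120 N. Pads are 22 mm wide; open, the fingers measure 114 mm over their backs; the gripper's body (76 mm by 85 mm) begins 54 mm behind the grasp point. The pads swing forward as they close: fully open they stand 13 mm farther back than shut.
Start: joints at [-1.284, 0.353, 1.633, -0, 1.155, -0.002], TCP at [178, -599.119, 231.281] pointing down, gripper open.
Joint ranges: [-2.63, 2.63], [-0.92, 2.1], [0.06, 2.66], [-1.3, 4.44], [0, 2.69], [-3.02, 3.02]. Speed limits (rad/s): [2.22, 2.22, 2.79, 3.14, 3.14, 3.14].

## Interface

Orientations are given as [roll, pitch, yaw] about the fixed x, y, z axes, in that order (R = Rz(yaw) Ry(pitch) Rx(roll)).
In Python, from rig import r gives the robot as it stands.
- The arm moves only by the shell command python3 -m inch 'ROWS' [OPENING] [FORCE]. ROWS is JSON, a list that holds one entry, the list of rows, each a list of 6 numbers: the shift along the tool's x, y, z scaled (see below), then the turn, a rotation vector about the tool's x, y, z scaled (see below). In form: [[[tx, ty, tz, wx, wy, wz], ...]]. A call has 1 to 8 rows; each row is the pose to reach, as a shift and turn from the pose commanded when the call began, along the tool's axes at that moment, turning the shorter way round; what a row does not reach only later rows make up. The controller multiplies each number of a shift by 20 cm and each number of a turn by pi rad. A row lasts 1/12 s, in which the tool goes at most 41.7 mm and 7.16 degrees, less where a joint would pass 70% of its speed; a pose out of reach is approached as far as the arm can. A call with a number of a shift or a turn outside -1 to 1 is refused whole. A call with a gripper value outside its range is refused whole. OPENING is the gripper's target within -1 to 1 (fully open at 1, half-way at 0, shut at -1), set as the call begins (- or left out, the last holds). The fingers move at their own pace and stop on an object; FORCE is the grip in N (left out, the last holds). Time passes only in rows, so rows that repeat a pose let the fingers close. It gives the time, the measured TCP pose, the force, the opening and the grip force at its end, in the units of the state.
- r.sense(): the state, without advancing time (a new reading comes with each control period).
- r.grab_frame(name): name is "side" or "top" or "wrist"; returns the picture (400x640x3 uint8, red, green, blue); there is no depth.
- r.camera_info(name): a dict with "K" (3x3 intrinsics, pixels), "rvec" (rotation vector, rad) and "tvec" (3), from world to camera coordinates, as OpenCV has them; the wrist camera has in their place "mount" (4x4, takes a point from camera to tool coordinates, whose origin is the TCP and whose axes are the flange's). Camera axes: x right, y down, z forward; pixel columns grow to the right and rows downward; lengths in mm; the calibration is good to about 2 mm. The wrist camera is an equidistant fisheye: a pixel r from the principal point sees the ray r / f radians off the axis. A picture is of the moment at which its call begins: read the wrist's pose just before it. camera_info takes no time and is no camera call.
- r.sign_off(): hands the job in; it is judged then, once.
The state is a dict: "clock": time; "qpos": joint angles; "qvel": joint speeds; "joint_efforts": joint torques, N m; "eef_pos": TCP position; "tcp_rot": TCP orientation; "contact_force": force on the tool from outside, world axes, zero at the start; "wrist_torque": the same for the moment, N m; "opening": opening from 0.0 (shut) to 1.0 (fully open); "grasp_force": force on a finger pad.
Only numpy, scipy, OpenCV 4.12 (cv2) and the standard library are available. Lean on these libraries where they do the work, as an engineer would, in place of code of your own. Each camera call takes 0.05 s, during which the arm holds its last target. There are 200 camera calls.

## Working session

There is one attempt and no reset: what is moved stays moved. The work goes in short steps, Python scripts to look and compute and a shell command to move; the robot and the scene stay as the last step left them, time stands still between calls to the robot, and variables do not carry over. Pictures are saved under pics/ and viewed, at most 11 in all, crops included, and the job is handed in when it is done.

```bash
ls; mkdir -p pics
python3 - <<'E'
from rig import r
import cv2, numpy as np
s=r.sense(); print({k:np.round(v,3).tolist() for k,v in s.items()})
for n in("side","top","wrist"):
    c=r.camera_info(n); print(n,{k:np.round(v,4).tolist() for k,v in c.items()})
    cv2.imwrite(f"pics/{n}0.png",r.grab_frame(n)[:,:,::-1])
E
```

```text
pics
{'clock': 0.0, 'qpos': [-1.284, 0.354, 1.634, -0.0, 1.155, -0.002], 'qvel': [0.001, -0.001, -0.0, 0.0, -0.002, 0.0], 'joint_efforts': [0.001, -60.523, -34.207, 0.0, 0.009, 0.0], 'eef_pos': [177.879, -598.663, 230.572], 'tcp_rot': [-3.14, 0.0, 0.289], 'contact_force': [-0.115, -0.259, -0.073], 'wrist_torque': [0.036, -0.023, 0.021], 'grasp_force': 0.0, 'opening': 1.0}
side {'K': [[412.8615, 0.0, 323.0023], [0.0, 412.8615, 200.8675], [0.0, 0.0, 1.0]], 'rvec': [0.9051, -2.4042, 1.1538], 'tvec': [403.929, 252.9514, 886.1377]}
top {'K': [[517.2855, 0.0, 320.8656], [0.0, 517.2855, 206.1338], [0.0, 0.0, 1.0]], 'rvec': [2.1748, -2.1506, 0.0994], 'tvec': [14.0892, 549.4125, 1671.1274]}
wrist {'K': [[309.7069, 0.0, 326.0816], [0.0, 309.7069, 200.7721], [0.0, 0.0, 1.0]], 'mount': [[-0.0004, -0.9569, -0.2905, 74.3783], [1.0, -0.0, -0.0013, -0.4669], [0.0012, -0.2905, 0.9569, -142.8176], [0.0, 0.0, 0.0, 1.0]]}
```

View pics/top0.png

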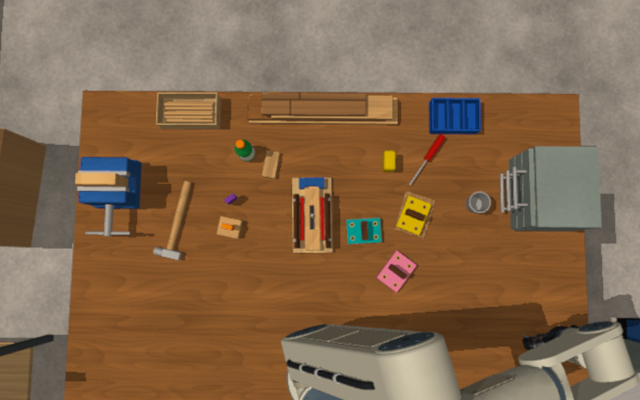

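View pics/side0.png

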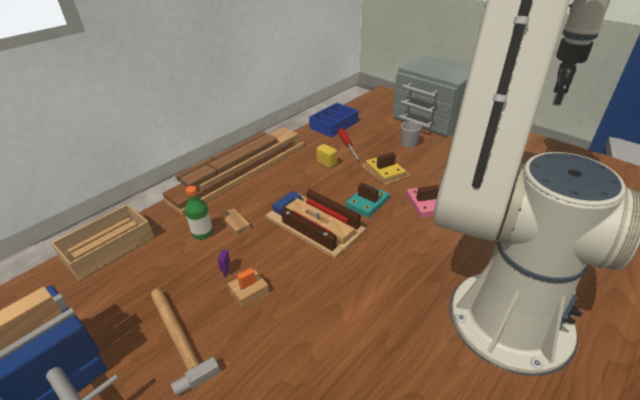

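The top view shows the blade in its stand at (229,227), the jig centred at (312,215) with its blue stop at (312,184), and the yellow cover at (414,214). In the side view the blade handle is at (247,277) and the cover at (386,165). I'll work out rough positions first.

```bash
cat > h.py <<'E'
from rig import r
import numpy as np, cv2
from scipy.spatial.transform import Rotation as Ro
def cam(n, s=None):
    c=r.camera_info(n)
    if n!="wrist":
        R=Ro.from_rotvec(np.ravel(c["rvec"])).as_matrix(); t=np.ravel(c["tvec"]); return np.array(c["K"]),R.T,-R.T@t
    s=s or r.sense(); T=np.eye(4); T[:3,:3]=Ro.from_euler("xyz",s["tcp_rot"]).as_matrix(); T[:3,3]=s["eef_pos"]
    M=T@np.array(c["mount"]); return np.array(c["K"]),M[:3,:3],M[:3,3]
def ray(n,uv,cm):
    K,R,o=cm; d=np.array([(uv[0]-K[0,2])/K[0,0],(uv[1]-K[1,2])/K[1,1],1.])
    if n=="wrist":
        a=np.hypot(*d[:2]); d=np.array([*(d[:2]/a*np.sin(a)),np.cos(a)]) if a>0 else np.array([0,0,1.])
    return o, R@(d/np.linalg.norm(d))
def atz(n,uv,z,cm):
    o,d=ray(n,uv,cm); return o+d*(z-o[2])/d[2]
def tri(rays):
    A=sum(np.eye(3)-np.outer(d,d) for o,d in rays); b=sum((np.eye(3)-np.outer(d,d))@o for o,d in rays)
    p=np.linalg.solve(A,b); return p,[np.linalg.norm(np.cross(p-o,d)) for o,d in rays]
def snap(name):
    s=r.sense(); im=r.grab_frame("wrist")[:,:,::-1].copy(); cv2.imwrite(f"pics/{name}.png",im)
    K,R,o=cam("wrist",s); np.savez(f"pics/{name}.npz",K=K,R=R,o=o); return im
def load(name):
    f=np.load(f"pics/{name}.npz"); return f["K"],f["R"],f["o"]
def goto(p,yaw):
    "row numbers from now to TCP p, pointing down with yaw"
    s=r.sense(); R=Ro.from_euler("xyz",s["tcp_rot"]); t=R.inv().apply(np.array(p)-s["eef_pos"])/200
    w=min(((R.inv()*Ro.from_euler("xyz",[np.pi,0,y])).as_rotvec() for y in(yaw,yaw+np.pi)),key=np.linalg.norm)/np.pi
    return np.round(np.r_[t,w],4)
E
python3 - <<'E'
from h import *
T=cam("top");S=cam("side")
for n,u,v,z in[("blade",(229,227),(247,277),70),("cover",(414,214),(386,160),45),("stop",(312,184),(289,203),36),("glue",(243,150),(191,190),150),("purple",(231,199),(223,262),20)]:
    p,e=tri([ray("top",u,T),ray("side",v,S)]); print(n,p.round(),np.round(e,1),atz("top",u,z,T).round())
print("jig",[atz("top",u,14,T).round().tolist() for u in[(293,250),(333,250),(293,179),(331,179)]])
E
```

```text
blade [478. 319.  51.] [3.7 3.7] [475. 313.  70.]
cover [ 525. -282.   47.] [0.4 0.4] [ 525. -282.   45.]
stop [623.  51.  25.] [0.7 0.7] [621.  50.  36.]
glue [715. 271. 151.] [11.4 11.4] [708. 261. 150.]
purple [571. 318.  35.] [3.3 3.3] [571. 318.  20.]
jig [[405.0, 110.0, 14.0], [406.0, -21.0, 14.0], [641.0, 114.0, 14.0], [642.0, -12.0, 14.0]]
```

```bash
python3 -m inch '[[[0.93,-0.76,-0.35,0,0,-0.21],[0.93,-0.76,-0.35,0,0,-0.21],[0.93,-0.76,-0.35,0,0,-0.21],[0.93,-0.76,-0.35,0,0,-0.21],[0.93,-0.76,-0.35,0,0,-0.21],[0.93,-0.76,-0.35,0,0,-0.21],[0.93,-0.76,-0.35,0,0,-0.21]]]' 
python3 -c "
from h import *
print(goto([450,-230,300],1.571), goto([470,-20,300],1.571))"
```

```text
clock: 0.73
eef_pos: [316.3, -396.2, 303.4]
tcp_rot: [3.139, -0.002, 0.954]
contact_force: [0.5, -1.4, 0.1]
opening: 0.997
grasp_force: 0.0
[ 1.0646e+00  6.4800e-02  1.9300e-02  1.0000e-03 -3.0000e-04 -1.9630e-01] [ 1.9791e+00 -4.6060e-01  1.9600e-02  1.0000e-03 -3.0000e-04 -1.9630e-01]
```

```bash
python3 -m inch '[[[1,0.06,0.02,0,0,-0.196],[1,0.06,0.02,0,0,-0.196],[1,0.06,0.02,0,0,-0.196],[1,0.06,0.02,0,0,-0.196],[1,0.06,0.02,0,0,-0.196],[1,0.06,0.02,0,0,-0.196],[1,0.06,0.02,0,0,-0.196]]]' 
python3 -c "
from h import *
snap('w1')
print(goto([470,-20,300],1.571))"
```

```text
clock: 1.32
eef_pos: [440.0, -243.7, 297.0]
tcp_rot: [-3.141, -0.0, 1.567]
contact_force: [-0.0, -0.3, -0.2]
opening: 1.0
grasp_force: 0.0
[ 1.1245e+00  1.4650e-01 -1.5300e-02 -3.0000e-04  1.0000e-04 -2.1000e-03]
```

View pics/w1.png

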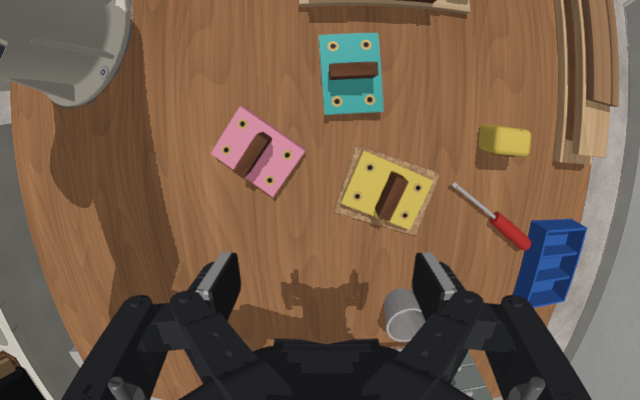

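The wrist view shows the yellow cover on its mat at about (389,190) with its grip bar near (392,196). Turquoise and pink decoys sit at (352,72) and (258,152). On to the jig.

```bash
python3 -m inch '[[[1,0.14,0,0,0,0],[1,0.14,0,0,0,0],[1,0.14,0,0,0,0],[1,0.14,0,0,0,0],[1,0.14,0,0,0,0],[1,0.14,0,0,0,0],[1,0.14,0,0,0,0]]]' 
python3 -c "
from h import *
snap('w2')
print(goto([470,200,300],1.571))"
```

```text
clock: 1.95
eef_pos: [468.5, -44.9, 297.3]
tcp_rot: [-3.141, 0.0, 1.565]
contact_force: [-0.4, 0.4, 0.2]
opening: 1.0
grasp_force: 0.0
[ 1.2298e+00 -9.0000e-04 -1.4700e-02 -1.0000e-04  2.0000e-04 -2.4000e-03]
```

View pics/w2.png

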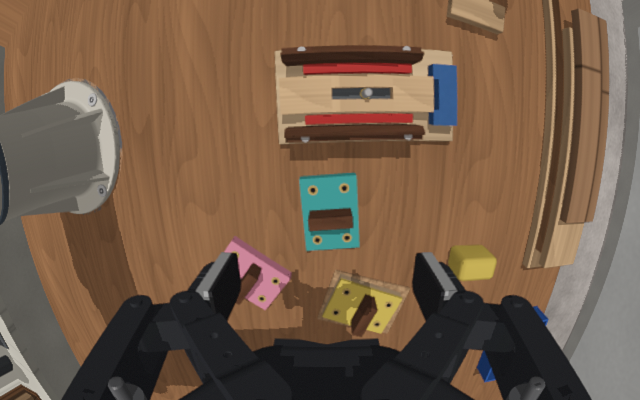

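The jig shows the blue stop at (444,95) and the pin head at (368,92). The gap lies at u≈434, and the yellow cover is at (364,303). Now over to the blade side.

```bash
python3 -m inch '[[[1,0,0,0,0,0],[1,0,0,0,0,0],[1,0,0,0,0,0],[1,0,0,0,0,0],[1,0,0,0,0,0],[1,0,0,0,0,0],[1,0,0,0,0,0]]]' 
python3 -c "
from h import *
snap('w3')
print(goto([478,315,200],1.571))"
```

```text
clock: 2.58
eef_pos: [470.3, 154.2, 297.0]
tcp_rot: [-3.141, 0.001, 1.564]
contact_force: [0.1, -1.0, -0.4]
opening: 0.997
grasp_force: 0.0
[ 8.090e-01  3.290e-02  4.844e-01 -1.000e-04  3.000e-04 -2.500e-03]
```

View pics/w3.png

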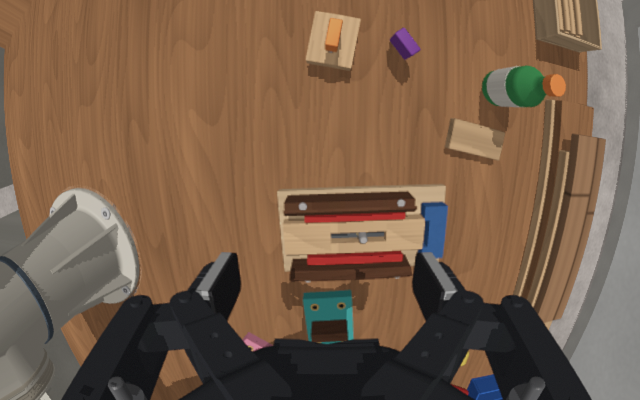

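```bash
cat >> h.py <<'E'
def blob(im,lo,hi,near):
    m=cv2.inRange(cv2.cvtColor(im,cv2.COLOR_BGR2HSV),np.array(lo),np.array(hi))
    m=cv2.morphologyEx(m,cv2.MORPH_OPEN,np.ones((2,2)))
    n,l,st,c=cv2.connectedComponentsWithStats(m); k=[i for i in range(1,n) if st[i,4]>40]
    i=min(k,key=lambda i:np.hypot(*(c[i]-near))); m=(l==i).astype(np.uint8)
    ct=max(cv2.findContours(m,cv2.RETR_EXTERNAL,cv2.CHAIN_APPROX_NONE)[0],key=cv2.contourArea)[:,0]
    return c[i],ct
def rect(ct,z,cm):
    P=np.array([atz("wrist",u,z,cm)[:2] for u in ct],np.float32); c,wh,a=cv2.minAreaRect(P)
    return np.round([*c,*wh,a],1)
E
python3 - <<'E'
from h import *
I={k:cv2.imread(f"pics/{k}.png") for k in("w1","w2","w3")};C={k:load(k) for k in I}
Y=([20,100,120],[32,255,255])
for k,p in(("w1",(389,190)),("w2",(364,303))):
    c,ct=blob(I[k],*Y,p); print("cover",k,c.round(1),rect(ct,26,C[k]))
B=([100,100,60],[120,255,255])
for k,p in(("w2",(444,95)),("w3",(433,230))):
    c,ct=blob(I[k],*B,p); print("stop",k,c.round(1),rect(ct,36,C[k]))
for k in("w2","w3"):
  for p in((368,70),(362,118)) if k=="w2" else((355,217),(355,259)):
    c,ct=blob(I[k],[0,150,100],[6,255,255],p); print("bar",k,c.round(1),rect(ct,43,C[k]))
c,ct=blob(I["w3"],[5,150,150],[15,255,255],(334,34)); print("blade",c.round(1),rect(ct,68,C["w3"]))
print("pin",tri([ray("wrist",u,C[k]) for k,u in(("w2",(368,92)),("w3",(362,238)))]))
print("stop corners",[tri([ray("wrist",a,C["w2"]),ray("wrist",b,C["w3"])]) for a,b in(((456,65),(445,203)),((457,125),(442,257)))])
print("cover bar ctr",tri([ray("wrist",(394,193),C["w1"]),ray("wrist",(367,309),C["w2"])]))
print("blade tri",tri([ray("wrist",(334,32),C["w3"]),ray("side",(247,275),cam("side"))]))
E
```

```text
cover w1 [385.9 189.5] [ 527.  -282.3   82.4  112.8   68.3]
cover w2 [361.8 305.6] [ 527.8 -281.2   84.9  113.2   68.1]
stop w2 [445.  96.] [627.3  54.3  40.4  82.    1.6]
stop w3 [435.2 228.4] [628.   57.3  38.6  88.4   2.2]
bar w2 [358.   68.8] [510.7  83.1 138.7  12.7   1.8]
bar w2 [359.6 119.2] [512.6  18.2 138.7  11.8   1.7]
bar w3 [355.6 218.1] [511.   83.4 140.3  10.4   1.7]
bar w3 [355.8 259. ] [512.8  20.2 139.8  18.1   1.4]
blade [334.6  38.2] [481.  320.8  30.2  15.1  80. ]
pin (array([521.25673792,  53.00915421,  41.62773781]), [np.float64(1.0755520970261927), np.float64(1.0755520970262722)])
stop corners [(array([646.13747495,  99.39007655,  28.7522803 ]), [np.float64(2.107330654185731), np.float64(2.1073306541858163)]), (array([648.03577049,  14.84140677,  35.90825729]), [np.float64(0.48614822540694186), np.float64(0.4861482254071563)])]
cover bar ctr (array([ 535.00834535, -283.31236815,   25.2464915 ]), [np.float64(0.470913057684819), np.float64(0.47091305768490105)])
blade tri (array([479.45997581, 324.00629774,  61.82880369]), [np.float64(2.194658238884263), np.float64(2.1946582388842226)])
```

```bash
python3 -m inch '[[[0.5,0.05,0.3,0,0,0],[0.5,0.05,0.3,0,0,0],[0.5,0.05,0.3,0,0,0],[0.5,0.05,0.3,0,0,0],[0.5,0.05,0.3,0,0,0]]]'
python3 - <<'E'
from h import *
im=snap('w4'); C=load('w4')
c,ct=blob(im,[5,150,150],[15,255,255],(320,150)); print("blade",c.round(1),rect(ct,68,C))
a=cv2.resize(im[0:240,180:500],None,fx=2.5,fy=2.5,interpolation=cv2.INTER_CUBIC); cv2.imwrite("pics/w4c.png",a)
E
```

```text
clock: 3.05
eef_pos: [480.7, 253.2, 236.0]
tcp_rot: [-3.139, 0.002, 1.563]
contact_force: [0.6, -0.8, -0.1]
opening: 0.999
grasp_force: 0.0
blade [326.4 113.6] [481.1 323.7  35.3  15.6  79.5]
```

View pics/w4c.png

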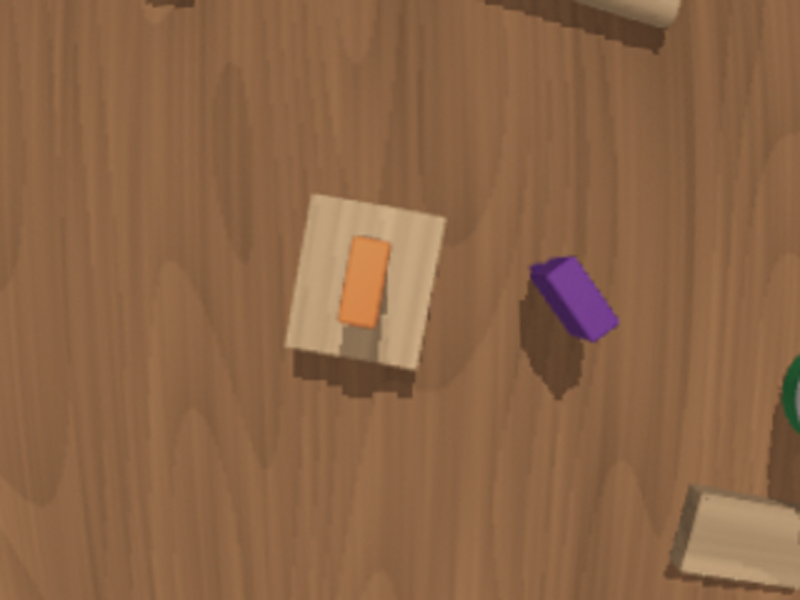

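The crop shows the blade handle at (365,282) in its stand, tilted about 10°, with the purple decoy clear at (575,300). The measured top face is 35 x 16 mm, which matches.

```bash
python3 -c "
from h import *
print(goto([481.1,323.7,110],1.3875),goto([481.1,323.7,38],1.3875))
C=load('w2')
print([atz('wrist',u,z,C).round(1) for u,z in (((368,92),48),((434,95),36),((456,65),36),((457,125),36))])"
```

```text
[ 3.555e-01 -1.700e-03  6.341e-01 -3.000e-04  5.000e-04  5.580e-02] [ 3.560e-01 -1.400e-03  9.941e-01 -3.000e-04  5.000e-04  5.580e-02]
[array([521.5,  52.6,  48. ]), array([612.9,  53.7,  36. ]), array([645.3,  98.2,  36. ]), array([648.5,  14.8,  36. ])]
```

```bash
python3 -m inch '[[[0.356,-0.001,0.6,0,0,0.056],[0.356,-0.001,0.6,0,0,0.056],[0.356,-0.001,0.6,0,0,0.056],[0.356,-0.001,0.6,0,0,0.056],[0.356,-0.001,0.8,0,0,0.056],[0.356,-0.001,0.99,0,0,0.056],[0.356,-0.001,0.99,0,0,0.056],[0.356,-0.001,0.99,0,0,0.056]]]' 1 60
python3 -c "
from h import *
print(goto([481.1,323.7,38],1.3875))"
```

```text
clock: 3.77
eef_pos: [480.7, 324.0, 39.3]
tcp_rot: [-3.139, 0.003, 1.387]
contact_force: [0.5, 0.5, 0.7]
opening: 0.998
grasp_force: 0.0
[-0.001   0.0024  0.0063 -0.0007  0.0008 -0.0001]
```

```bash
python3 -m inch '[[[0,0,0,0,0,0],[0,0,0,0,0,0],[0,0,0,0,0,0],[0,0,0,0,0,0],[0,0,0,0,0,0],[0,0,0,0,0,0],[0,0,0,0,0,0],[0,0,0,0,0,0]]]' -1 60
python3 -m inch '[[[0,0,-0.1,0,0,0],[0,0,-0.3,0,0,0],[0,0,-0.5,0,0,0],[0,0,-0.6,0,0,0],[0,0,-0.6,0,0,0]]]'
python3 -c "
from h import *
print(goto([616.6,-20,150],1.6005),goto([560,120,150],1.6005))"
```

```text
clock: 4.43
eef_pos: [481.3, 326.3, 40.3]
tcp_rot: [3.141, -0.001, 1.389]
contact_force: [-0.6, -1.1, 8.1]
opening: 0.181
grasp_force: 58.4
clock: 4.85
eef_pos: [483.4, 327.8, 164.7]
tcp_rot: [3.136, -0.006, 1.389]
contact_force: [0.1, -0.1, -0.9]
opening: 0.173
grasp_force: 59.5
[-1.59    0.9699  0.0699  0.0021 -0.0016 -0.0675] [-0.9529  0.5647  0.0712  0.0021 -0.0016 -0.0675]
```

```bash
python3 -m inch '[[[-0.92,0.56,0,0,0,-0.0675],[-0.92,0.56,0,0,0,-0.0675],[-0.92,0.56,0,0,0,-0.0675],[-0.92,0.56,0,0,0,-0.0675],[-0.92,0.56,0,0,0,-0.0675],[-0.92,0.56,0,0,0,-0.0675],[-0.92,0.56,0,0,0,-0.0675]]]' 
python3 -c "
from h import *
print(goto([616.6,-20,150],1.6005))"
```

```text
clock: 5.43
eef_pos: [558.0, 122.1, 158.6]
tcp_rot: [-3.141, 0.001, 1.597]
contact_force: [-0.2, 0.7, -0.9]
opening: 0.175
grasp_force: 59.5
[-7.177e-01  2.745e-01  4.290e-02 -3.000e-04  2.000e-04 -1.200e-03]
```

```bash
python3 -m inch '[[[-0.72,0.275,0.04,0,0,0],[-0.72,0.275,0.04,0,0,0],[-0.72,0.275,0.04,0,0,0],[-0.72,0.275,0.04,0,0,0],[-0.72,0.275,0.04,0,0,0],[-0.72,0.275,0.04,0,0,0],[-0.72,0.275,0.04,0,0,0]]]'
python3 - <<'E'
from h import *
im=snap('w5'); C=load('w5'); print(goto([616.6,53.8,150],1.6005))
a=im[20:260,180:500]; cv2.imwrite("pics/w5c.png",cv2.resize(a,None,fx=2.5,fy=2.5,interpolation=cv2.INTER_CUBIC))
E
```

```text
clock: 6.02
eef_pos: [616.1, -16.1, 150.6]
tcp_rot: [-3.14, -0.001, 1.601]
contact_force: [-0.8, 0.6, -1.1]
opening: 0.177
grasp_force: 59.5
[ 3.48e-01  1.33e-02  4.40e-03 -4.00e-04 -2.00e-04  3.00e-04]
```

View pics/w5c.png

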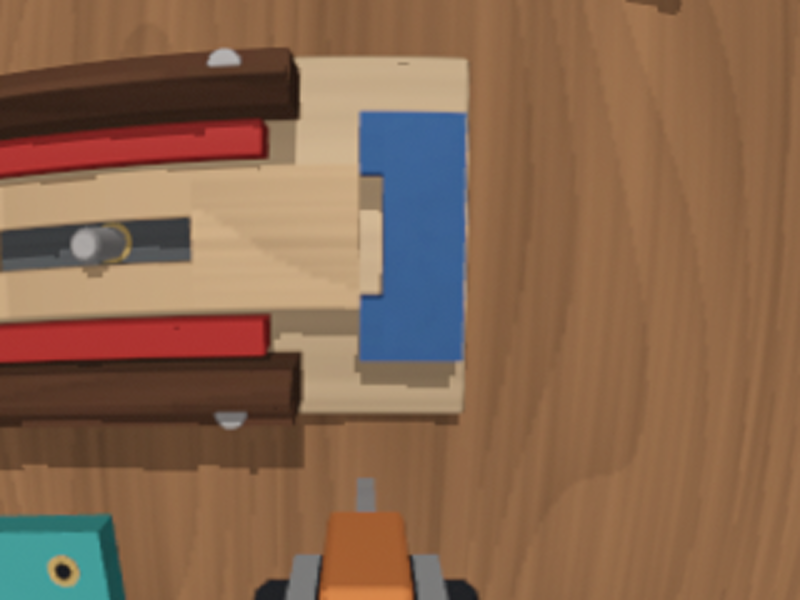

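The close view shows the gap mouth at crop corners (359,176), (383,176), (382,295), (359,296). The held blade's steel tip is at (357–375, 480) and the pin head at (87,245).

Run:
```python
from h import *
C=load('w5'); f=lambda u,z:atz('wrist',(u[0]/2.5+180-.3,u[1]/2.5+20-.3),z,C).round(1)
g=[f(u,36) for u in((359,176),(383,176),(382,295),(359,296))]; print(*g,np.mean(g,0))
print("stop",f((360,112),36),f((466,112),36),f((463,361),36),f((359,361),36))
print("pin",f((87,245),48)); zb=150.6-29
print("blade tip edge",f((357,480),zb),f((375,480),zb),"handle bottom edge",f((329,513),zb+20),f((405,513),zb+20))
print("redbars end",f((265,123),43),f((269,357),43))
print(r.sense()["eef_pos"])
```

```text
[611.1  74.9  36. ] [618.9  75.1  36. ] [619.8  35.5  36. ] [612.2  34.9  36. ] [615.5  55.1  36. ]
stop [610.8  96.4  36. ] [645.4  98.1  36. ] [648.   14.1  36. ] [612.8  12.9  36. ]
pin [522.7  52.6  48. ]
blade tip edge [ 6.136e+02 -2.000e-01  1.216e+02] [ 6.178e+02 -1.000e-01  1.216e+02] handle bottom edge [607.9  -0.9 141.6] [ 6.239e+02 -4.000e-01  1.416e+02]
redbars end [580.7  91.5  43. ] [583.2  14.8  43. ]
[616.08735117 -15.85798282 150.83584361]
```

```bash
python3 -c "
from h import *
print(goto([615.4,57.4,90],1.598))"
python3 -m inch '[[[0.17,0,0.1,0,0,0],[0.366,0.002,0.2,0,0,0.001],[0.366,0.002,0.3,0,0,0.001],[0.366,0.002,0.3,0,0,0.001],[0.366,0.002,0.3,0,0,0.001],[0.366,0.002,0.3,0,0,0.001]]]'
python3 -c "
from h import *
print(goto([615.4,57.4,46],1.598))"
```

```text
[ 3.660e-01  8.200e-03  3.044e-01 -4.000e-04 -2.000e-04  1.100e-03]
clock: 6.57
eef_pos: [615.3, 56.0, 92.2]
tcp_rot: [3.141, 0.0, 1.598]
contact_force: [0.1, -0.3, 0.2]
opening: 0.175
grasp_force: 59.5
[7.100e-03 5.000e-04 2.312e-01 2.000e-04 0.000e+00 1.000e-04]
```

```bash
python3 -m inch '[[[0.007,0,0.08,0,0,0],[0.007,0,0.11,0,0,0],[0.007,0,0.14,0,0,0],[0.007,0,0.17,0,0,0],[0.007,0,0.19,0,0,0],[0.007,0,0.21,0,0,0],[0.007,0,0.22,0,0,0]]]'
```

```text
clock: 7.15
eef_pos: [615.0, 56.8, 46.9]
tcp_rot: [-3.141, 0.0, 1.597]
contact_force: [0.8, -0.6, -0.5]
opening: 0.174
grasp_force: 59.5
```

```bash
python3 -m inch '[[[0,0,0.005,0,0,0],[0,0,0.01,0,0,0],[0,0,0.015,0,0,0],[0,0,0.015,0,0,0]]]'
```

```text
clock: 7.48
eef_pos: [615.0, 56.9, 46.3]
tcp_rot: [-3.141, 0.0, 1.597]
contact_force: [-8.5, -1.5, 19.8]
opening: 0.173
grasp_force: 62.4
```

```bash
python3 -m inch '[[[0,0,-0.01,0,0,0],[0,0,-0.01,0,0,0],[0,0,-0.01,0,0,0],[0,0,-0.01,0,0,0],[0,0,-0.01,0,0,0],[0,0,-0.01,0,0,0]]]' 1
python3 -m inch '[[[0,0,-0.1,0,0,0],[0,0,-0.3,0,0,0],[-0.36,0,-0.6,0,0,0],[-0.4,0,-0.6,0,0,0],[-0.4,0,-0.6,0,0,0],[-0.4,0,-0.6,0,0,0],[-0.4,0,-0.6,0,0,0]]]'
python3 - <<'E'
from h import *
im=snap('w6'); C=load('w6'); print(goto([531,-282,200],1.97))
a=im[40:280,180:500]; cv2.imwrite("pics/w6c.png",cv2.resize(a,None,fx=2.5,fy=2.5,interpolation=cv2.INTER_CUBIC))
E
```

```text
clock: 7.98
eef_pos: [614.9, 57.0, 46.0]
tcp_rot: [-3.141, 0.0, 1.597]
contact_force: [0.7, -0.0, -0.8]
opening: 0.996
grasp_force: 0.0
clock: 8.57
eef_pos: [617.2, -23.4, 166.3]
tcp_rot: [3.141, -0.0, 1.595]
contact_force: [-0.0, 0.9, 0.2]
opening: 1.001
grasp_force: 0.0
[-1.2854e+00 -4.6090e-01 -1.7350e-01 -4.0000e-04 -3.0000e-04 -1.1890e-01]
```

View pics/w6c.png

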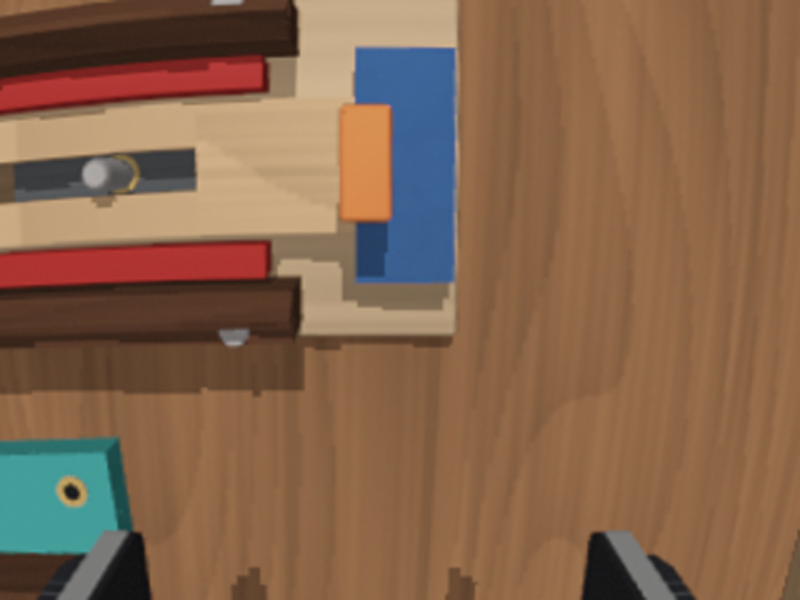

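The handle stands squarely over the gap at crop (366,162) and looks seated; I'll check that numerically while moving to the cover.

```bash
python3 - <<'E'
from h import *
im=cv2.imread('pics/w6.png'); C=load('w6')
c,ct=blob(im,[5,150,150],[15,255,255],(326,105)); print("blade",rect(ct,74,C))
print("pin",atz('wrist',(97/2.5+180-.3,173/2.5+40-.3),48,C).round(1))
print(goto([505,-340,170],1.192), r.sense()["qpos"])
E
python3 -m inch '[[[-0.8,-0.25,0,0,0,0.06],[-0.8,-0.25,0,0,0,0.06],[-0.8,-0.25,0,0,0,0.06],[-0.8,-0.25,0,0,0,0.06],[-0.8,-0.25,0,0,0,0.06],[-0.8,-0.25,0,0,0,0.06]]]'
python3 -c "
from h import *
print(goto([505,-340,170],1.192))"
```

```text
blade [615.7  54.5  14.3  34.2   1.4]
pin [522.5  53.   48. ]
[-1.572e+00 -5.981e-01 -2.350e-02 -4.000e-04 -1.000e-04  1.287e-01] [-3.94018319e-02  4.08764221e-01  1.70954637e+00  5.57436532e-04
  1.02457493e+00 -6.52306544e-02]
clock: 9.12
eef_pos: [570.2, -184.8, 164.6]
tcp_rot: [-3.139, -0.001, 1.406]
contact_force: [0.4, 1.3, 0.3]
opening: 1.0
grasp_force: 0.0
[-8.192e-01 -1.947e-01 -2.710e-02 -9.000e-04 -1.000e-04  6.820e-02]
```

```bash
python3 -m inch '[[[-0.82,-0.195,-0.027,0,0,0.068],[-0.82,-0.195,-0.027,0,0,0.068],[-0.82,-0.195,-0.027,0,0,0.068],[-0.82,-0.195,-0.027,0,0,0.068],[-0.82,-0.195,-0.027,0,0,0.068],[-0.82,-0.195,-0.027,0,0,0.068],[-0.82,-0.195,-0.027,0,0,0.068]]]'
python3 - <<'E'
from h import *
im=snap('w7'); C=load('w7')
c,ct=blob(im,[20,100,120],[32,255,255],(326,130)); print("cover",c,rect(ct,26,C))
hsv=cv2.cvtColor(im,cv2.COLOR_BGR2HSV)
a=im[0:240,180:500]; cv2.imwrite("pics/w7c.png",cv2.resize(a,None,fx=2.5,fy=2.5,interpolation=cv2.INTER_CUBIC))
E
```

```text
clock: 9.7
eef_pos: [507.0, -337.9, 170.7]
tcp_rot: [-3.14, -0.001, 1.196]
contact_force: [-0.5, 0.4, 0.2]
opening: 0.997
grasp_force: 0.0
cover [324.41852997 126.29162702] [ 526.5 -282.5   81.2  110.9   68.1]
```

View pics/w7c.png

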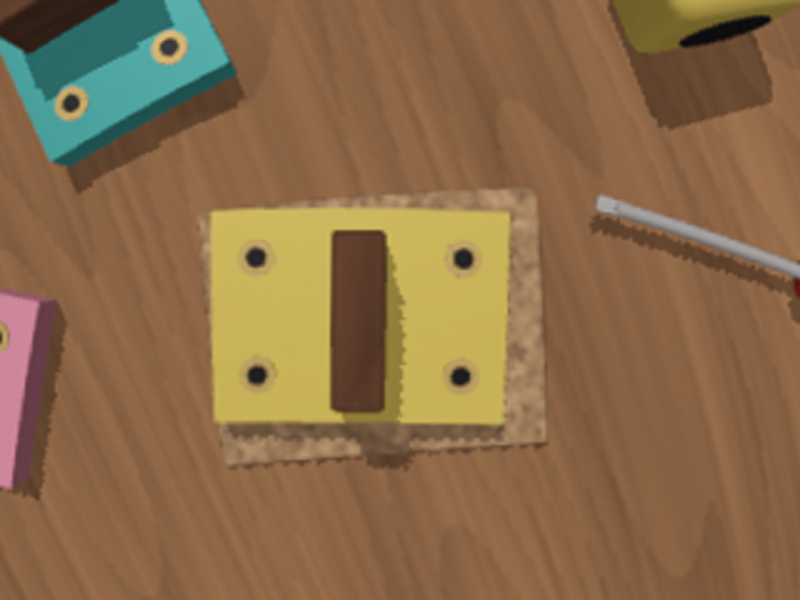

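The cover fills crop (210–510, 210–424), squared to the tool, with its bar at (358,321). Its measured size is 81 x 111 mm, which matches. The bushings average (359,317).

Run:
```python
from h import *
C=load('w7'); f=lambda u,z:atz('wrist',(u[0]/2.5+180-.3,u[1]/2.5-.3),z,C).round(1)
b=[f(u,26) for u in((256,258),(463,259),(460,377),(257,375))]; print(np.mean(b,0), f((358,321),64))
print(goto([526.7,-282.2,110],1.1886),goto([526.7,-282.2,31.5],1.1886))
```

```text
[ 525.925 -281.425   26.   ] [ 526.2 -281.    64. ]
[ 2.930e-01 -9.700e-03  3.046e-01 -4.000e-04 -3.000e-04  2.500e-03] [ 2.925e-01 -9.200e-03  6.971e-01 -4.000e-04 -3.000e-04  2.500e-03]
```

```bash
python3 -m inch '[[[0.15,-0.006,0.15,0,0,0.002],[0.294,-0.012,0.3,0,0,0.002],[0.294,-0.012,0.3,0,0,0.002],[0.294,-0.012,0.45,0,0,0.002],[0.294,-0.012,0.6,0,0,0.002],[0.294,-0.012,0.697,0,0,0.002],[0.294,-0.012,0.697,0,0,0.002],[0.294,-0.012,0.697,0,0,0.002]]]' 1 100
python3 -m inch '[[[0,0,0,0,0,0],[0,0,0,0,0,0],[0,0,0,0,0,0],[0,0,0,0,0,0],[0,0,0,0,0,0],[0,0,0,0,0,0],[0,0,0,0,0,0],[0,0,0,0,0,0]]]' -1 100
python3 -m inch '[[[0,0,-0.1,0,0,0],[0,0,-0.25,0,0,0],[0,0,-0.4,0,0,0],[0,0,-0.6,0,0,0],[0,0,-0.6,0,0,0],[0,0,-0.6,0,0,0]]]'
python3 -c "
from h import *
print(goto([480,-40,150],1.6005))"
```

```text
clock: 10.42
eef_pos: [525.8, -282.4, 31.7]
tcp_rot: [-3.139, -0.0, 1.191]
contact_force: [0.4, -0.0, -0.1]
opening: 0.999
grasp_force: 0.0
clock: 11.08
eef_pos: [526.1, -284.5, 33.2]
tcp_rot: [3.141, 0.0, 1.189]
contact_force: [-1.2, 0.9, 7.6]
opening: 0.196
grasp_force: 98.6
clock: 11.58
eef_pos: [527.1, -285.0, 154.6]
tcp_rot: [3.137, 0.001, 1.189]
contact_force: [-0.0, 0.5, -2.7]
opening: 0.194
grasp_force: 98.4
[ 1.049e+00 -6.753e-01  1.930e-02  1.400e-03  5.000e-04 -1.311e-01]
```

```bash
python3 -m inch '[[[0.95,-0.58,0,0,0,-0.131],[0.95,-0.58,0,0,0,-0.131],[0.95,-0.58,0,0,0,-0.131],[0.95,-0.58,0,0,0,-0.131],[0.95,-0.58,0,0,0,-0.131],[0.95,-0.58,0,0,0,-0.131],[0.95,-0.58,0,0,0,-0.131],[0.95,-0.58,0,0,0,-0.131]]]'
python3 - <<'E'
from h import *
im=snap('w8'); C=load('w8'); s=r.sense(); print(goto([500.5,50,120],1.5995))
c,ct=blob(im,[20,100,120],[32,255,255],(326,250)); print("yellow",c,ct.min(0),ct.max(0))
a=im[20:320,160:500]; cv2.imwrite("pics/w8c.png",cv2.resize(a,None,fx=2,fy=2,interpolation=cv2.INTER_CUBIC))
E
```

```text
clock: 12.25
eef_pos: [487.9, -63.9, 151.0]
tcp_rot: [-3.139, -0.0, 1.603]
contact_force: [-0.9, -0.5, -2.3]
opening: 0.195
grasp_force: 98.5
[ 5.714e-01  7.820e-02  1.562e-01 -5.000e-04  0.000e+00  6.000e-04]
yellow [327.04655089 219.85588519] [220 173] [434 292]
```

View pics/w8c.png

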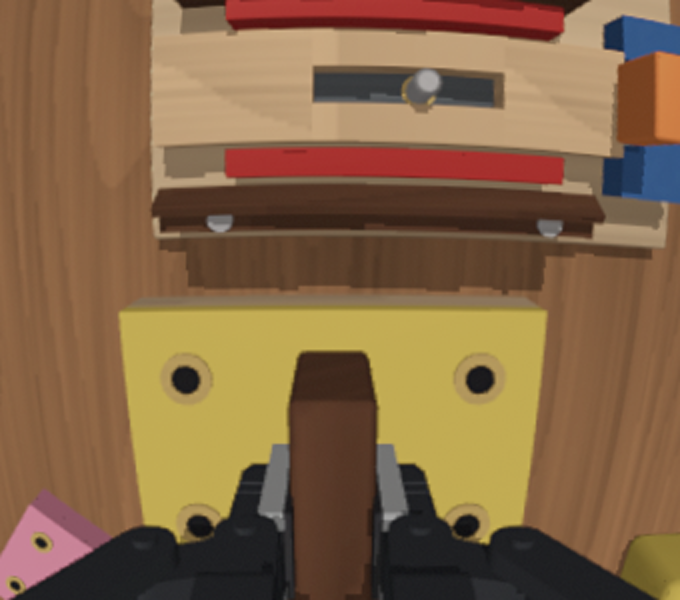

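The held cover shows front bushings at crop (186,380) and (481,380), rear ones at (200,525) and (468,525), and front edge corners at (120,312) and (547,312). It is square to the tool.

Run:
```python
from h import *
s=r.sense(); C=load('w8'); f=lambda u,z:atz('wrist',(u[0]/2+160-.25,u[1]/2+20-.25),z,C)
zt=151-7.2
R=Ro.from_euler("xyz",s["tcp_rot"]); T=lambda p:R.inv().apply(p-s["eef_pos"]).round(1)
for u in((186,380),(481,380),(200,525),(468,525),(120,312),(547,312)): print(u,f(u,zt).round(1),T(f(u,zt)))
print("mean bush",np.mean([T(f(u,zt)) for u in((186,380),(481,380),(200,525),(468,525))],0))
print("pin",f((429,79),48).round(1))
```

```text
(186, 380) [449.1 -40.7 143.8] [ 25.2 -38.6   7.5]
(481, 380) [525.8 -38.3 143.8] [25.3 38.2  7.4]
(200, 525) [450.5 -84.7 143.8] [-18.8 -38.5   7.5]
(468, 525) [527.4 -82.2 143.8] [-18.7  38.5   7.4]
(120, 312) [431.9 -22.9 143.8] [ 43.5 -55.2   7.6]
(547, 312) [541.8 -19.4 143.8] [43.7 54.8  7.4]
mean bush [ 3.25 -0.1   7.45]
pin [521.8  53.3  48. ]
```

```bash
python3 -c "
from h import *
print(goto([500.3,48.6,105],1.5985))"
python3 -m inch '[[[0.15,0.03,0,0,0,0.001],[0.35,0.06,0.05,0,0,0.001],[0.564,0.076,0.1,0,0,0.001],[0.564,0.076,0.2,0,0,0.001],[0.564,0.076,0.23,0,0,0.001],[0.564,0.076,0.23,0,0,0.001],[0.564,0.076,0.23,0,0,0.001]]]'
python3 -c "
from h import *
print(goto([500.3,48.6,76],1.5985))"
```

```text
[ 5.645e-01  7.710e-02  2.313e-01 -5.000e-04  0.000e+00  9.000e-04]
clock: 12.88
eef_pos: [500.6, 47.0, 105.9]
tcp_rot: [-3.14, 0.0, 1.596]
contact_force: [-0.5, -0.6, -1.9]
opening: 0.199
grasp_force: 98.3
[ 7.900e-03 -1.100e-03  1.495e-01 -5.000e-04  1.000e-04 -9.000e-04]
```

```bash
python3 -m inch '[[[0.007,0,0.04,0,0,0],[0.007,0,0.07,0,0,0],[0.007,0,0.1,0,0,0],[0.007,0,0.12,0,0,0],[0.007,0,0.135,0,0,0],[0.007,0,0.145,0,0,0],[0.007,0,0.15,0,0,0],[0.007,0,0.15,0,0,0]]]'
python3 -c "
from h import *
print(goto([500.3,48.6,74],1.5985))"
```

```text
clock: 13.55
eef_pos: [500.8, 50.0, 76.1]
tcp_rot: [-3.141, 0.0, 1.597]
contact_force: [-0.3, 1.1, -3.9]
opening: 0.194
grasp_force: 98.4
[-0.0069 -0.0025  0.0107 -0.0001  0.     -0.0004]
```

```bash
python3 -m inch '[[[-0.006,0,0.003,0,0,0],[-0.006,0,0.006,0,0,0],[-0.006,0,0.009,0,0,0],[-0.006,0,0.009,0,0,0],[-0.006,0,0.009,0,0,0]]]'
```

```text
clock: 13.97
eef_pos: [501.0, 48.7, 75.0]
tcp_rot: [3.141, 0.0, 1.597]
contact_force: [-2.3, 0.1, 5.9]
opening: 0.196
grasp_force: 99.8
```

```bash
python3 -m inch '[[[0,0.02,0,0,0,0],[0,0.04,0,0,0,0],[0,0.06,0,0,0,0],[0,0.075,0,0,0,0],[0,0.09,0.002,0,0,0],[0,0.1,0.004,0,0,0],[0,0.105,0.006,0,0,0],[0,0.106,0.01,0,0,0]]]'
python3 -m inch '[[[0,0,0.005,0,0,0],[0,0,0.01,0,0,0],[0,0,0.01,0,0,0]]]'
```

```text
clock: 14.63
eef_pos: [522.5, 49.4, 72.5]
tcp_rot: [3.141, -0.0, 1.597]
contact_force: [0.5, 1.3, -2.1]
opening: 0.194
grasp_force: 98.4
clock: 14.88
eef_pos: [522.0, 49.3, 70.3]
tcp_rot: [-3.141, -0.0, 1.597]
contact_force: [-0.9, -0.4, -2.1]
opening: 0.192
grasp_force: 98.7
```

```bash
python3 -m inch '[[[0,0,0.005,0,0,0],[0,0,0.011,0,0,0],[0,0,0.017,0,0,0],[0,0,0.023,0,0,0],[0,0,0.029,0,0,0],[0,0,0.035,0,0,0],[0,0,0.04,0,0,0],[0,0,0.04,0,0,0]]]'
```

```text
clock: 15.55
eef_pos: [522.0, 49.3, 63.1]
tcp_rot: [-3.141, -0.0, 1.597]
contact_force: [-5.7, -0.4, 13.2]
opening: 0.195
grasp_force: 100.9
```

```bash
python3 -m inch '[[[0,0,0.003,0,0,0],[0,0,0.005,0,0,0],[0,0,0.005,0,0,0],[0,0,0.005,0,0,0]]]'
python3 - <<'E'
from h import *
im=snap('w9'); C=load('w9')
c,ct=blob(im,[5,150,150],[15,255,255],(460,200)); print("blade",c,rect(ct,74,C))
f=cv2.resize(im,(800,500),interpolation=cv2.INTER_CUBIC); cv2.imwrite("pics/w9v.png",f)
s=r.sense(); print(s["contact_force"],s["eef_pos"])
E
```

```text
clock: 15.88
eef_pos: [522.0, 49.3, 63.1]
tcp_rot: [3.141, -0.0, 1.597]
contact_force: [-8.7, -1.2, 27.1]
opening: 0.194
grasp_force: 102.8
blade [497.54047891 247.03876853] [612.4  62.3  24.7  53.2  21. ]
[-8.92238206 -1.19330479 27.39161138] [522.01619023  49.30961212  63.11014423]
```

View pics/w9v.png

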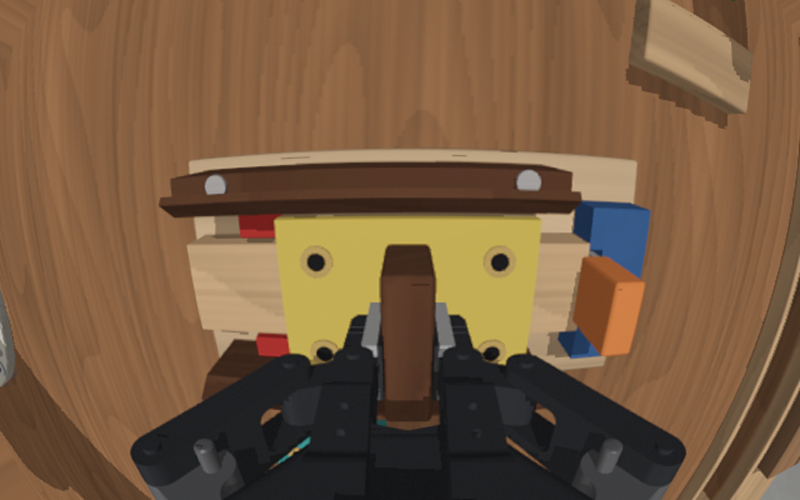

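The cover lies flat between the fences around (408,290), bottomed out: the push rose to 27 N with no further travel. The blade still stands at (610,305), clear of the fingers.

```bash
python3 -c "
from rig import r
print(r.sign_off())"
```

```text
the job is handed in; nothing more can be done
None
```

I handed the job in at about 16 s on the robot's clock: the blade is seated in the gap and released, the cover is over the pin and held pressed flat at about 27 N, and I touched nothing else on the bench; no verdict came back.

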